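# Free the hoist pawl and let the platform down

### The arm

A 6-joint arm with a two-finger parallel gripper is mounted at the origin on the work surface. World frame = base frame: x ahead of the robot, y to its left, z up, the work surface at z = 0. Lengths are in m, angles in rad, forces in N, time in s.
With the tool pointing down it reaches from about 0.325 to 0.85 m from the base axis. Payload 4.4 kg.
Tool frame: the origin (TCP) lies midway between the tips of the shut fingers; the grasp point (between the pads) lies 19 mm behind it; z points along the fingers, y is the line along which they close (so a half turn about z gives the same grasp; the last joint's range is limited). The gripper opens to 94 mm and grips with 3 to 60 N. Pads are 16 mm wide; open, the fingers measure 119 mm over their backs; the gripper's body (75 mm by 177 mm) begins 78 mm behind the grasp point.
Start: joints at [1.095, 0.207, 1.542, -0, 1.393, -0.15], TCP at [0.184, 0.545, 0.205] pointing down, gripper open.
Joint ranges: [-2.73, 2.73], [-0.86, 2.22], [0.23, 2.46], [-1.11, 4.25], [0.08, 2.63], [-2.82, 2.82]. Speed limits (rad/s): [2.79, 2.79, 3.14, 3.14, 3.14, 3.14].

### API

Orientations are given as a unit quaternion [x, y, z, w].
In Python, from station import * gives the robot as it stands.
- The arm moves only by the shell command python3 -m crank 'ROWS' [OPENING] [FORCE]. ROWS is JSON, a list of rows, each an object with "dp": the shift along the tool's x, y, z in mm, a list of three; "dr": the turn, a rotation vector about the tool's x, y, z in rad, a list of three. A call has 1 to 12 rows; each row is the pose to reach, as a shift and turn from the pose commanded when the call began, along the tool's axes at that moment; what a row does not reach only later rows make up. A row lasts 1/12 s, in which the tool goes at most 41.7 mm and 7.16 degrees, less where a joint would pass 70% of its speed; a pose out of reach is approached as far as the arm can. A call with a gripper value outside its range is refused whole. OPENING is the closure in counts, from 0 (fully open) to 255 (shut), set as the call begins (- or left out, the last holds). The fingers move at their own pace and stop on an object; FORCE is the grip in N (left out, the last holds). Time passes only in rows, so rows that repeat a pose let the fingers close. It gives the time, the measured TCP pose, the force, the opening and the grip force at its end, in the units of the state.
- state(): the state, without advancing time (a new reading comes with each control period).
- camera(name): name is "scene" or "top" or "wrist"; returns (picture, depth): 480x640x3 uint8, red, green, blue; 480x640 float32, m along the optical axis (not along the pixel's ray), 0 where there is no reading.
- get_calibration(name): a dict with "K" (3x3 intrinsics, pixels), "k1" (the pictures are not rectified: a ray, as slopes to the right and down, at radius r is drawn at 1 + k1 r^2 times it, then the intrinsics apply), "view" (4x4, takes a point from world to camera coordinates). Camera axes: x right, y down, z forward; pixel columns grow to the right and rows downward; lengths in m; the calibration is good to about 2 mm. A picture is of the moment at which its call begins: read the wrist's pose just before it. get_calibration takes no time and is no camera call; for the wrist camera it gives the pose at the moment of the call.
- hand_in(): hands the job in; it is judged then, once.
The state is a dict: "t": time; "joint_positions": joint angles; "joint_velocities": joint speeds; "tau": joint torques, N m; "eef_pos": TCP position; "eef_rot": TCP orientation; "wrist_force": force on the tool from outside, world axes, zero at the start; "torque": the same for the moment, N m; "width": finger opening in m; "finger_force": force on a finger pad.
Only numpy, scipy, OpenCV 4.12 (cv2) and the standard library are available. Lean on these libraries where they do the work, as an engineer would, in place of code of your own. Each camera call takes 0.05 s, during which the arm holds its last target. There are 200 camera calls.

### The job

Let the raised platform of the small rooftop hoist, with the ceramic bowl on it, down onto the tub below it. Swing the keeper away from the pawl, wind the crank up just a little so that the pawl springs clear of the ratchet wheel, then, holding the crank against the load all the way, let it turn back slowly until you feel the platform rest on the tub; do not press it down hard, then let go. Keep the bowl on the platform and leave the clothespins, scrubber and bucket lid alone.

Things in the scene. Friction and masses are not known exactly. Their poses are not given: they have to be found in the camera images.
- winch: fixed hand hoist: grey gearbox block 155 x 205 x 70 mm and an aluminium mast 240 mm high at its x +65, y +250 mm. Origin on the slab under the vertical crank axis, z up, y towards the mast. Flat on the gearbox lie the ratchet wheel (radius 60 mm, height 74 to 88 mm), the pawl (pivot x -60, y -74, nose x -5, y -54 mm) and the keeper.
- winch_axis (a point): point on the vertical crank axis, 112 mm above the slab. Once the pawl is out the gearbox does not hold the load, only the hand on the knob does; let go, it runs away. The load pulls the knob clockwise with 3 to 6 N; this pull vanishes when the platform rests on the tub. Pushing on presses the platform on the tub with 3.2 N for each N at the knob.
- crank_knob (a point): centre of the upright black round crank knob, 150 mm above the slab; knob 26 mm thick, from 112 to 170 mm above the slab, 80 mm from the crank axis; it spins freely on its pin, so it can be led round the circle without turning the hand. The crank arm under it spans heights 104 to 112 mm; nothing within its circle stands above 116 mm.
- crank (a joint): crank angle in rad, about 0 at the start, limits -4.7 and +0.5; positive = counter-clockwise from above = winding up; it lifts the platform 25 mm per rad. The platform comes to rest on the tub somewhere between -3.1 and -4.4 rad, differently each time. Letting back at about 1 rad/s is right; over 3 rad/s counts as dropped.
- pawl (a joint): pawl angle in rad: 0 = nose in the ratchet wheel (holding the load), 0.38 = fully sprung out, free above about 0.22. A light spring pushes it out, but the loaded tooth traps it until the crank is wound up by 0.02 to 0.1 rad, and the keeper blocks it while shut. Once out it stays out.
- keeper (a joint): keeper angle in rad: 0 = shut, its finger behind the pawl; opens clockwise seen from above to a stop at 1.3; clear of the pawl above about 0.8. Stiff: it stays where left, about 1 to 2 N at the peg
- keeper_peg (a point): top centre of the upright steel peg on the keeper's tail, by which it is swung: 14 mm thick, 30 mm tall above the keeper bar (85 to 115 mm above the slab), 40 mm from the pivot
- keeper_pivot (a point): point on the keeper's vertical pivot axis, 90 mm above the slab
- platform: white plastic platform, 125 x 125 x 10 mm, on the mast; its origin is 30 mm from the platform's centre towards the mast (its own +x), at its underside, 150 mm above the slab at the start. Below it stands the fixed upturned grey tub with a rubber pad 80 mm wide on top, 45 to 70 mm above the slab (not measured); the pad yields about 1 mm per 10 N
- bowl: white ceramic bowl, 100 mm wide, 45 mm high, standing on the platform; origin at the centre of its underside
- clothespin1: wooden clothespin lying on the slab, 75 mm long, bystander
- clothespin2: the other wooden clothespin, bystander
- scrubber: pink hand scrubber, 110 x 55 x 57 mm, bystander
- bucket_lid: grey round bucket lid, 206 mm wide, lying on the slab, bystander
There are look-alikes about, which are no part of the job. There is more than one size of the bowl; the one meant has the size given above.

How it is judged:
On the way, in this order (a step that is already met when the one before it is completed fails the run):
1. the keeper is swung clear while the pawl still holds the load (value of joint keeper above 0.8 rad and value of joint pawl below 0.1 rad and value of joint crank above -0.15 rad), for 0.1 s.
2. the pawl has sprung out with the platform still up (value of joint pawl above 0.28 rad and value of joint crank above -0.15 rad), for 0.1 s.
At the end, for the whole second after the job is handed in: the platform is down (crank turned back by more than 2.9 rad) and at rest on the tub (crank speed under 0.1 rad/s with nobody holding it), pawl out (over 0.25 rad), keeper open (over 0.75 rad), the bowl standing on the platform, level within 0.1 rad and at rest (value of joint crank below -2.9 rad and velocity of joint crank between -0.1 and 0.1 rad/s and value of joint pawl above 0.25 rad and value of joint keeper above 0.75 rad and linear speed of bowl below 0.02 m/s and angle between bowl's own z axis and vertical below 0.1 rad and contact force between bowl and platform above 1.5 N); the robot touches nothing.
It fails at once if the crank runs back faster than 3 rad/s (the load is dropped) (velocity of joint crank below -3 rad/s).
It fails at once if the platform is pressed with more than 50 N (contact force between platform and anything else above 50 N).
It fails at once if the bowl tips by more than 0.3 rad or slides more than 30 mm on the platform (angle between bowl's own z axis and vertical above 0.3 rad or not (horizontal distance between bowl and platform below 0.068 m)).
It fails at once if a bystander is moved by more than 30 mm (distance of any of clothespin1, clothespin2, scrubber, bucket_lid from where it was at the start of the episode above 0.03 m).
It also fails if it takes over 72 s, if anything falls off the work surface, if the arm or the gripper's body presses on something with over 40 N, if the wrist force passes 120 N, or if a joint passes its speed limit or range.

## Working session

There is one attempt and no reset: what is moved stays moved. The work goes in short steps, Python scripts to look and compute and a shell command to move; the robot and the scene stay as the last step left them, time stands still between calls to the robot, and variables do not carry over. Pictures are saved under pics/ and viewed, at most 10 in all, crops included, and the job is handed in when it is done.

```bash
ls; mkdir -p pics; cat > h.py <<'E'
from station import *
import numpy as np, cv2
def save(n,im): cv2.imwrite('pics/'+n+'.png',cv2.cvtColor(im,cv2.COLOR_RGB2BGR))
def ray(c,u,v):
    K=np.array(c['K']);k=c['k1']
    d=np.array([(u-K[0,2])/K[0,0],(v-K[1,2])/K[1,1]]);r=np.linalg.norm(d);s=r
    for _ in range(30): s=r/(1+k*s*s)
    if r>0: d=d*s/r
    V=np.array(c['view']);R=V[:3,:3];return -R.T@V[:3,3],R.T@np.array([d[0],d[1],1])
def onz(c,u,v,z):
    o,d=ray(c,u,v);return o+d*(z-o[2])/d[2]
def pt(c,u,v,dep):
    o,d=ray(c,u,v);return o+d*dep
E
python3 - <<'E'
from h import *
s=state();print(s['t'],s['eef_pos'],s['eef_rot'])
for n in('scene','top'):
    a,d=camera(n);save(n,a);np.save(n+'_d.npy',d);np.save(n+'.npy',a)
    c=get_calibration(n);print(n,c['K'],c['k1'],ray(c,320,240))
E
```

```text
pics
0.0 [0.18367243 0.54401921 0.20430416] [ 1.62173377e-01  9.86761625e-01 -1.08449793e-03 -3.38826263e-04]
scene [[530.76428588   0.         321.7356462 ]
 [  0.         530.76428588 239.60052482]
 [  0.           0.           1.        ]] -0.1394895582220185 (array([ 0.86695209, -0.6676042 ,  0.95517501]), array([-0.28922479,  0.56338968, -0.77392012]))
top [[535.89352235   0.         320.74791013]
 [  0.         535.89352235 237.95311072]
 [  0.           0.           1.        ]] 0.04413694071249209 (array([ 0.42233223, -0.05676123,  1.36497654]), array([ 0.07484927,  0.00862703, -0.99716583]))
```

View pics/scene.png

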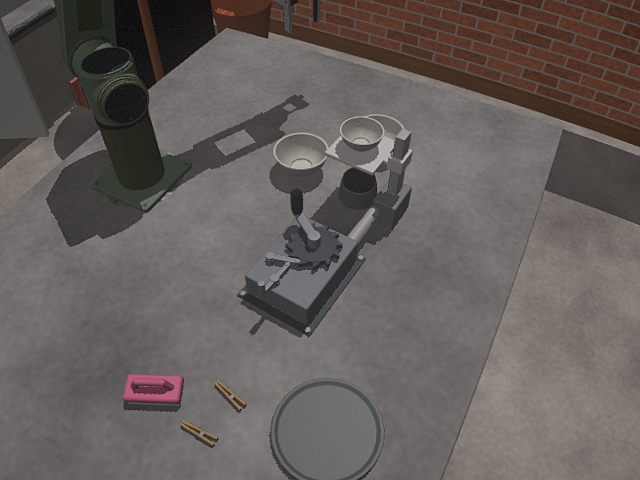

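View pics/top.png

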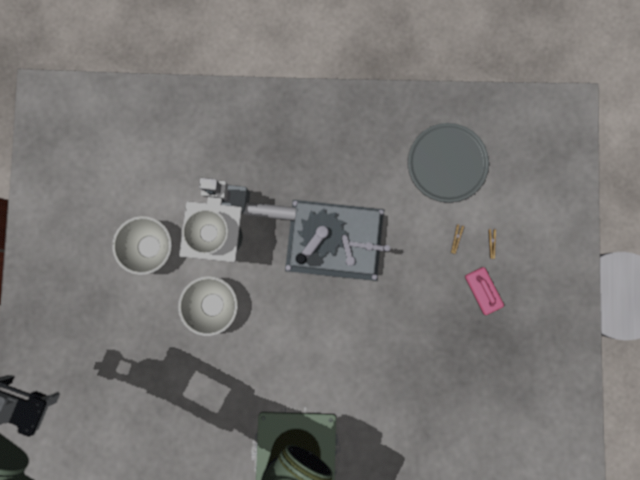

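The scene view shows the winch at about (305,260), with the knob at (296,200). In the top view the knob is near (301,258), the axis near (322,235) and the pawl and keeper near (350,247). The bowl on the platform is at (207,231). Next I'll enlarge both around the winch.

```bash
python3 - <<'E'
from h import *
t=np.load('top.npy')[190:290,280:420];s=np.load('scene.npy')[180:340,225:385]
a=cv2.resize(t,None,fx=4.2,fy=4.2,interpolation=cv2.INTER_CUBIC)[:420,:588]
save('topz',cv2.convertScaleAbs(a,alpha=1.5))
save('scz',cv2.convertScaleAbs(cv2.resize(s,None,fx=3.7,fy=3.7,interpolation=cv2.INTER_CUBIC),alpha=1.5))
E
```

```text
(no output)
```

View pics/topz.png

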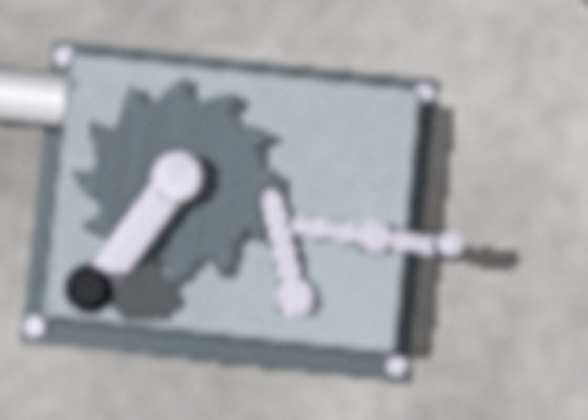

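View pics/scz.png

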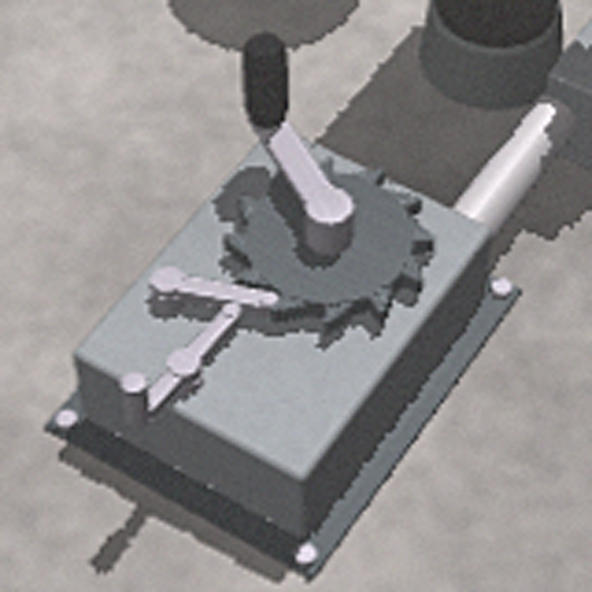

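In the top crop the axis is at (180,175), the knob at (90,287), the peg at (451,243), the keeper pivot at (374,234) and the pawl pivot at (296,298). In the scene crop the knob top is at (266,42), the peg at (134,382), the pivot at (183,362), the axis at (328,207) and the pawl pivot at (168,278).

```bash
python3 - <<'E'
from h import *
T=get_calibration('top');S=get_calibration('scene')
P=dict(axis=((180,175),(328,207),.114),knob=((90,287),(266,42),.17),peg=((451,243),(134,382),.115),piv=((374,234),(183,362),.092),pawlpiv=((296,298),(168,278),.088))
W={}
for n,(a,b,z) in P.items():
    p=onz(T,280+a[0]/4.2,190+a[1]/4.2,z);q=onz(S,225+b[0]/3.7,180+b[1]/3.7,z);W[n]=(p+q)/2
    o1,d1=ray(T,280+a[0]/4.2,190+a[1]/4.2);o2,d2=ray(S,225+b[0]/3.7,180+b[1]/3.7)
    k=np.linalg.lstsq(np.c_[d1,-d2],o2-o1,rcond=None)[0];m=(o1+k[0]*d1+o2+k[1]*d2)/2
    print(n,p.round(4),q.round(4),'tri',m.round(4))
for a,b in(('axis','knob'),('piv','peg'),('axis','pawlpiv')):
    v=W[b]-W[a];print(a,b,np.hypot(*v[:2]),np.degrees(np.arctan2(v[1],v[0])), np.hypot(*W[b][:2]))
E
```

```text
axis [ 0.536  -0.0521  0.114 ] [ 0.536  -0.0519  0.114 ] tri [ 0.536  -0.052   0.1142]
knob [ 0.4699 -0.0061  0.17  ] [ 0.4709 -0.0034  0.17  ] tri [ 0.4708 -0.0056  0.1717]
peg [ 0.502  -0.2036  0.115 ] [ 0.5033 -0.2041  0.115 ] tri [ 0.5024 -0.2036  0.1137]
piv [ 0.5074 -0.1627  0.092 ] [ 0.5097 -0.1678  0.092 ] tri [ 0.5074 -0.1636  0.0854]
pawlpiv [ 0.4701 -0.1196  0.088 ] [ 0.4713 -0.1202  0.088 ] tri [ 0.4705 -0.1195  0.0866]
axis knob 0.08082710993483724 144.27060823895496 0.4704203163585226
piv peg 0.03901842246710658 -98.71021495804847 0.5424085517702486
axis pawlpiv 0.09421728830454758 -133.84979563820787 0.48577395228538733
```

```bash
cat >> h.py <<'E'
from scipy.spatial.transform import Rotation as Ro
def go(*targets,yaw=None):
    s=state();R=Ro.from_quat(s['eef_rot']);p=np.array(s['eef_pos'])
    for w in targets: print('dp',np.round(R.inv().apply(np.array(w)-p)*1000,1),end=' ')
    if yaw is not None:
        a=np.radians(yaw);y=np.array([np.cos(a),np.sin(a),0]);z=np.array([0,0,-1.])
        D=Ro.from_matrix(np.c_[np.cross(y,z),y,z]);print('dr',(R.inv()*D).as_rotvec().round(3),end='')
    print()
E
python3 - <<'E'
from h import *
go((.5025,-.2037,.23),yaw=-45); go((.34,.17,.26))
E
```

```text
dp [-541.3 -606.5  -24.5] dr [-2.00e-03  2.00e-03  2.03e+00]
dp [-267.8 -304.5  -55. ]
```

```bash
python3 -m crank '[{"dp":[-25,-28,-35],"dr":[0,0,0.1]},{"dp":[-270,-304,-55],"dr":[0,0,1.0]},{"dp":[-270,-304,-55],"dr":[0,0,1.0]},{"dp":[-270,-304,-55],"dr":[0,0,1.0]},{"dp":[-270,-304,-55],"dr":[0,0,1.0]},{"dp":[-270,-304,-55],"dr":[0,0,1.0]},{"dp":[-270,-304,-55],"dr":[0,0,1.0]},{"dp":[-270,-304,-55],"dr":[0,0,1.0]},{"dp":[-270,-304,-55],"dr":[0,0,1.0]},{"dp":[-270,-304,-55],"dr":[0,0,1.0]},{"dp":[-270,-304,-55],"dr":[0,0,1.0]},{"dp":[-270,-304,-55],"dr":[0,0,1.0]}]' 135 15; python3 - <<'E'
from h import *
go((.5025,-.2037,.21),yaw=-45)
E
```

```text
t: 1.1
eef_pos: [0.3433, 0.1684, 0.2604]
eef_rot: [0.618, 0.786, 0.0, -0.0]
wrist_force: [0.0, -0.2, 0.3]
width: 0.0444
finger_force: 0.0
dp [-399.2   66.8   50.3] dr [-0.    -0.     1.024]
```

```bash
python3 -m crank '[{"dp":[-399,67,20],"dr":[0,0,1.02]},{"dp":[-399,67,20],"dr":[0,0,1.02]},{"dp":[-399,67,20],"dr":[0,0,1.02]},{"dp":[-399,67,20],"dr":[0,0,1.02]},{"dp":[-399,67,20],"dr":[0,0,1.02]},{"dp":[-399,67,20],"dr":[0,0,1.02]},{"dp":[-399,67,20],"dr":[0,0,1.02]},{"dp":[-399,67,50],"dr":[0,0,1.02]},{"dp":[-399,67,50],"dr":[0,0,1.02]},{"dp":[-399,67,50],"dr":[0,0,1.02]},{"dp":[-399,67,50],"dr":[0,0,1.02]},{"dp":[-399,67,50],"dr":[0,0,1.02]}]'; python3 - <<'E'
from h import *
go((.5025,-.2037,.093),yaw=-45)
c=get_calibration('wrist');a,d=camera('wrist');save('w1',a)
V=np.array(c['view'])
for w in((.5025,-.2037,.115),(.508,-.164,.09)):
    q=V[:3,:3]@w+V[:3,3];x=q[:2]/q[2];print(q[2],(np.array(c['K'])[:2,:2]@(x*(1+c['k1']*(x@x))))+np.array(c['K'])[:2,2])
E
```

```text
t: 2.1
eef_pos: [0.5045, -0.1991, 0.2082]
eef_rot: [0.922, 0.388, -0.001, -0.002]
wrist_force: [-0.1, 0.1, 0.3]
width: 0.044
finger_force: 0.0
dp [ -4.6   2.4 115.2] dr [-0.005  0.     0.011]
0.28502961767747503 [327.89116474 245.94413313]
0.30058290506067986 [295.69490538 194.4404883 ]
```

View pics/w1.png

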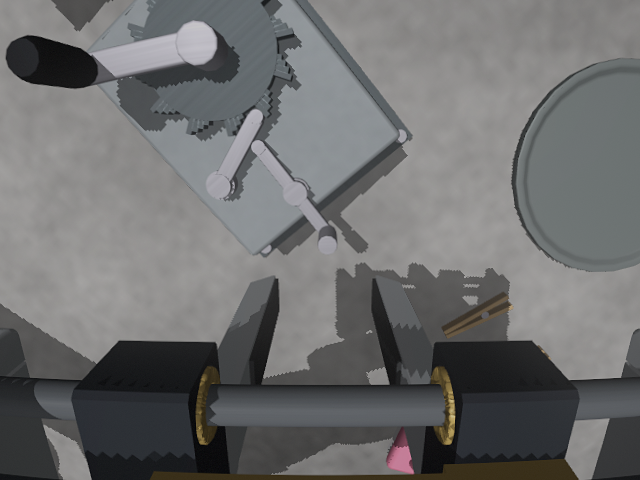

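The wrist view shows the peg at (328,246) and the pivot at (294,193). Both match the prediction, so I go down over the peg.

```bash
python3 -m crank '[{"dp":[0,0,40]},{"dp":[0,0,80]},{"dp":[0,0,100]},{"dp":[0,0,112]},{"dp":[0,0,114]},{"dp":[0,0,114]}]'; python3 - <<'E'
from h import *
go((.5025,-.2037,.093),yaw=-45)
E
```

```text
dp [ -5.2   2.6 116.2] dr [-0.003 -0.     0.012]invalid input at $[0]: expected keys dp, dr
```

```bash
python3 -m crank '[{"dp":[0,0,40],"dr":[0,0,0]},{"dp":[0,0,80],"dr":[0,0,0]},{"dp":[0,0,100],"dr":[0,0,0]},{"dp":[0,0,112],"dr":[0,0,0]},{"dp":[0,0,114],"dr":[0,0,0]},{"dp":[0,0,114],"dr":[0,0,0]}]'; python3 - <<'E'
from h import *
go((.5025,-.2037,.093),yaw=-45)
E
```

```text
t: 2.65
eef_pos: [0.5048, -0.1992, 0.097]
eef_rot: [0.921, 0.388, 0.0, 0.0]
wrist_force: [0.8, -1.2, -0.2]
width: 0.0442
finger_force: 0.0
dp [-4.9  1.5  4. ] dr [ 0.    -0.     0.012]
```

```bash
python3 -m crank '[{"dp":[-4.5,1.5,3],"dr":[0,0,0]},{"dp":[-4.5,1.5,3],"dr":[0,0,0]},{"dp":[-4.5,1.5,3],"dr":[0,0,0]}]'; python3 -m crank '[{"dp":[0,0,0],"dr":[0,0,0]},{"dp":[0,0,0],"dr":[0,0,0]},{"dp":[0,0,0],"dr":[0,0,0]},{"dp":[0,0,0],"dr":[0,0,0]},{"dp":[0,0,0],"dr":[0,0,0]},{"dp":[0,0,0],"dr":[0,0,0]}]' 255 12; python3 - <<'E'
from h import *
s=state();p=np.array(s['eef_pos']);print(p)
c=np.array([.5078,-.164]);r=p[:2]-c;a0=np.arctan2(r[1],r[0]);print(np.hypot(*r),np.degrees(a0))
for k in np.arange(.15,1.3,.12):
    a=a0-k;go((*(c+.04*np.array([np.cos(a),np.sin(a)])),p[2]))
E
```

```text
t: 2.9
eef_pos: [0.5033, -0.2056, 0.0952]
eef_rot: [0.922, 0.387, 0.001, 0.001]
wrist_force: [-0.5, 0.6, 0.3]
width: 0.0441
finger_force: 0.0
t: 3.4
eef_pos: [0.5021, -0.2044, 0.0934]
eef_rot: [0.922, 0.387, -0.0, -0.0]
wrist_force: [-0.3, 1.1, 0.6]
width: 0.0137
finger_force: 12.0
[ 0.50209327 -0.20435554  0.09341909]
0.0407570390629102 -98.0488981293023
dp [-2.6 -5.5  0. ] 
dp [-4.5 -9.9  0. ] 
dp [ -6.  -14.5   0. ] 
dp [ -6.9 -19.2   0. ] 
dp [ -7.2 -24.    0. ] 
dp [ -6.9 -28.8   0. ] 
dp [ -6.1 -33.5   0. ] 
dp [ -4.7 -38.1   0. ] 
dp [ -2.7 -42.5   0. ] 
dp [ -0.3 -46.6   0. ]
```

```bash
python3 -m crank '[{"dp":[-2.6,-5.5,0],"dr":[0,0,0]},{"dp":[-4.5,-9.9,0],"dr":[0,0,0]},{"dp":[-6,-14.5,0],"dr":[0,0,0]},{"dp":[-6.9,-19.2,0],"dr":[0,0,0]},{"dp":[-7.2,-24,0],"dr":[0,0,0]},{"dp":[-6.9,-28.8,0],"dr":[0,0,0]},{"dp":[-6.1,-33.5,0],"dr":[0,0,0]},{"dp":[-4.7,-38.1,0],"dr":[0,0,0]},{"dp":[-2.7,-42.5,0],"dr":[0,0,0]},{"dp":[-1.5,-44.5,0],"dr":[0,0,0]},{"dp":[-1.5,-44.5,0],"dr":[0,0,0]},{"dp":[-1.5,-44.5,0],"dr":[0,0,0]}]'; python3 - <<'E'
from h import *
p=np.array(state()['eef_pos']);r=p[:2]-[.5078,-.164];print(p,np.hypot(*r),np.degrees(np.arctan2(r[1],r[0])))
E
```

```text
t: 4.4
eef_pos: [0.4688, -0.1755, 0.0938]
eef_rot: [0.922, 0.388, -0.001, 0.001]
wrist_force: [-2.3, -3.1, 2.4]
width: 0.0137
finger_force: 12.0
[ 0.46880473 -0.17547155  0.09377165] 0.04064760308518721 -163.60727351465982
```

```bash
python3 -m crank '[{"dp":[0,0,0],"dr":[0,0,0]},{"dp":[0,0,0],"dr":[0,0,0]},{"dp":[0,0,0],"dr":[0,0,0]},{"dp":[0,0,-40],"dr":[0,0,0]},{"dp":[0,0,-80],"dr":[0,0,0]},{"dp":[0,0,-120],"dr":[0,0,0]},{"dp":[0,0,-120],"dr":[0,0,0]}]' 135 12; python3 - <<'E'
from h import *
go((.4705,-.0055,.213),yaw=10)
E
```

```text
t: 4.98
eef_pos: [0.4746, -0.1769, 0.2224]
eef_rot: [0.922, 0.388, 0.005, 0.006]
wrist_force: [0.7, -1.2, 0.7]
width: 0.0439
finger_force: 0.0
dp [ 119.6 -122.9    8.1] dr [ 0.017  0.003 -0.949]
```

```bash
python3 -m crank '[{"dp":[120,-123,8],"dr":[0,0,-0.95]},{"dp":[120,-123,8],"dr":[0,0,-0.95]},{"dp":[120,-123,8],"dr":[0,0,-0.95]},{"dp":[120,-123,8],"dr":[0,0,-0.95]},{"dp":[120,-123,8],"dr":[0,0,-0.95]},{"dp":[120,-123,8],"dr":[0,0,-0.95]},{"dp":[120,-123,8],"dr":[0,0,-0.95]},{"dp":[120,-123,8],"dr":[0,0,-0.95]},{"dp":[120,-123,8],"dr":[0,0,-0.95]},{"dp":[120,-123,8],"dr":[0,0,-0.95]}]' 85 40; python3 - <<'E'
from h import *
go((.4705,-.0055,.213),yaw=10)
c=get_calibration('wrist');a,d=camera('wrist');save('w2',a)
V=np.array(c['view'])
for w in((.4705,-.0055,.17),(.536,-.052,.113),(.469,-.175,.115),(.508,-.164,.09)):
    q=V[:3,:3]@w+V[:3,3];x=q[:2]/q[2];print(q[2],(np.array(c['K'])[:2,:2]@(x*(1+c['k1']*(x@x))))+np.array(c['K'])[:2,2])
E
```

```text
t: 5.82
eef_pos: [0.4653, -0.0024, 0.2051]
eef_rot: [0.643, 0.766, 0.0, -0.0]
wrist_force: [0.7, -0.3, 0.3]
width: 0.0627
finger_force: 0.0
dp [-3.9  4.6 -7.9] dr [-0.    -0.001 -0.001]
0.2287893259950319 [333.1382958  274.40106366]
0.2989132335835249 [407.62135188 319.20345964]
0.3263406171725394 [293.30250905 440.58156563]
0.34929614265413284 [341.40267237 416.04754223]
```

View pics/w2.png

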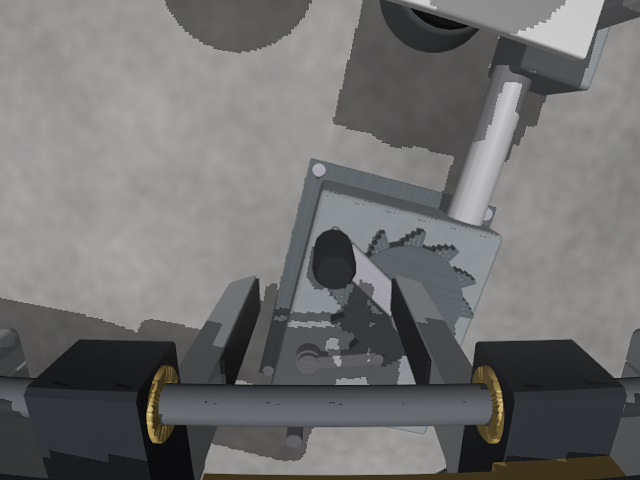

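The knob top is at about (334,268), close to the predicted (333,274). The peg is at (294,440), exactly where a keeper opened by 1.14 rad would put it. Next I go down onto the knob and grip it.

```bash
python3 -m crank '[{"dp":[-4,4.5,10],"dr":[0,0,0]},{"dp":[-4,4.5,20],"dr":[0,0,0]},{"dp":[-4,4.5,50],"dr":[0,0,0]},{"dp":[-4,4.5,70],"dr":[0,0,0]},{"dp":[-4,4.5,78],"dr":[0,0,0]},{"dp":[-4,4.5,78],"dr":[0,0,0]},{"dp":[-4,4.5,78],"dr":[0,0,0]}]'; python3 -m crank '[{"dp":[0,0,0],"dr":[0,0,0]},{"dp":[0,0,0],"dr":[0,0,0]},{"dp":[0,0,0],"dr":[0,0,0]},{"dp":[0,0,0],"dr":[0,0,0]},{"dp":[0,0,0],"dr":[0,0,0]},{"dp":[0,0,0],"dr":[0,0,0]}]' 255 40
cat >> h.py <<'E'
C=np.array([.536,-.052])
def st():
    s=state();p=np.array(s['eef_pos'])[:2]-C;a=np.arctan2(p[1],p[0]);f=np.array(s['wrist_force'])
    print('ang %.3f r %.1f Fr %.2f Fccw %.2f z %.4f w %.4f'%(a,np.hypot(*p)*1e3,f[:2]@[np.cos(a),np.sin(a)],f[:2]@[-np.sin(a),np.cos(a)],s['eef_pos'][2],s['width']));return s,a
E
python3 - <<'E'
from h import *
s,a=st();r=np.hypot(*(np.array(s['eef_pos'])[:2]-C))
for k in(.05,.1,.15): go((*(C+r*np.array([np.cos(a+k),np.sin(a+k)])),s['eef_pos'][2]))
E
```

```text
t: 6.45
eef_pos: [0.4704, -0.0061, 0.127]
eef_rot: [0.643, 0.766, -0.0, -0.001]
wrist_force: [0.3, -0.3, 0.7]
width: 0.0628
finger_force: 0.0
t: 6.95
eef_pos: [0.4709, -0.0061, 0.1278]
eef_rot: [0.643, 0.766, 0.0, 0.0]
wrist_force: [2.6, 1.2, 0.5]
width: 0.0261
finger_force: 1.5
ang 2.527 r 79.6 Fr -1.40 Fccw -2.46 z 0.1278 w 0.0261
dp [-2.9 -2.8 -0. ] 
dp [-5.9 -5.4 -0. ] 
dp [-9.  -7.8 -0. ]
```

```bash
python3 -m crank '[{"dp":[0,0,0],"dr":[0,0,0]},{"dp":[0,0,0],"dr":[0,0,0]},{"dp":[0,0,0],"dr":[0,0,0]},{"dp":[-1.5,-1.4,0],"dr":[0,0,0]},{"dp":[-2.9,-2.8,0],"dr":[0,0,0]},{"dp":[-4.4,-4.1,0],"dr":[0,0,0]},{"dp":[-5.9,-5.4,0],"dr":[0,0,0]},{"dp":[-7.5,-6.6,0],"dr":[0,0,0]},{"dp":[-9,-7.8,0],"dr":[0,0,0]},{"dp":[-9,-7.8,0],"dr":[0,0,0]},{"dp":[-9,-7.8,0],"dr":[0,0,0]}]'; python3 - <<'E'
from h import *
st()
c=get_calibration('wrist');a,d=camera('wrist');T,_=camera('top');save('w3',np.hstack([cv2.resize(a[240:],(400,300)),cv2.convertScaleAbs(cv2.resize(T[210:275,300:385],(392,300)),alpha=1.5)]))
E
```

```text
t: 7.87
eef_pos: [0.465, -0.0164, 0.1278]
eef_rot: [0.643, 0.766, 0.0, 0.0]
wrist_force: [2.8, 2.6, 2.2]
width: 0.0251
finger_force: 40.0
ang 2.677 r 79.4 Fr -1.32 Fccw -3.54 z 0.1278 w 0.0251
```

View pics/w3.png

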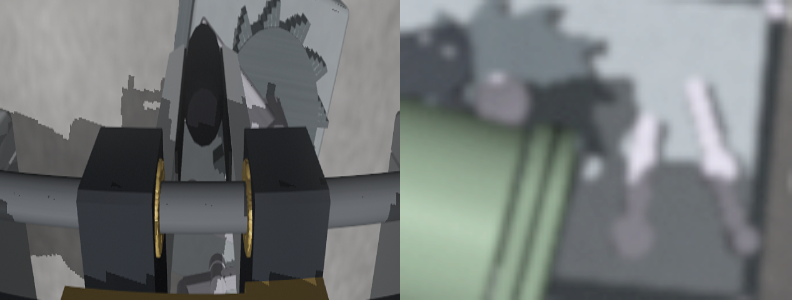

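The pawl nose has moved from top pixel (344,236) to (354,236), so it has swung out by about 0.39 rad. The load is held at about 3.5 N. Now I let it back.

```bash
cat > arc.py <<'E'
from h import *
import sys
n,step=int(sys.argv[1]),float(sys.argv[2])
s,a=st();p=np.array(s['eef_pos']);R=Ro.from_quat(s['eef_rot']);r=.0797
for i in range(1,n+1):
    b=a-step*i;w=np.array([*(C+r*np.array([np.cos(b),np.sin(b)])),.1275]);print(R.inv().apply(w-p).round(4)[:2]*1e3)
E
python3 arc.py 12 .08
```

```text
ang 2.677 r 79.4 Fr -1.67 Fccw -3.71 z 0.1278 w 0.0252
[5.1 3.8]
[9.7 8.2]
[14.  12.9]
[17.9 18. ]
[21.3 23.4]
[24.3 29. ]
[26.9 34.8]
[28.9 40.9]
[30.5 47. ]
[31.6 53.3]
[32.2 59.7]
[32.2 66. ]
```

```bash
python3 -m crank '[{"dp":[3.5,2.5,0],"dr":[0,0,0]},{"dp":[9.7,8.2,0],"dr":[0,0,0]},{"dp":[14,12.9,0],"dr":[0,0,0]},{"dp":[17.9,18,0],"dr":[0,0,0]},{"dp":[21.3,23.4,0],"dr":[0,0,0]},{"dp":[24.3,29,0],"dr":[0,0,0]},{"dp":[26.9,34.8,0],"dr":[0,0,0]},{"dp":[28.9,40.9,0],"dr":[0,0,0]},{"dp":[30.5,47,0],"dr":[0,0,0]},{"dp":[31.6,53.3,0],"dr":[0,0,0]},{"dp":[32.2,59.7,0],"dr":[0,0,0]},{"dp":[32.2,66,0],"dr":[0,0,0]}]'; python3 -m crank '[{"dp":[0,0,0],"dr":[0,0,0]}]' >/dev/null; python3 arc.py 12 .08
```

```text
t: 8.97
eef_pos: [0.5249, 0.0274, 0.1278]
eef_rot: [0.643, 0.766, 0.0, 0.0]
wrist_force: [4.0, 2.1, 6.1]
width: 0.0255
finger_force: 40.0
ang 1.699 r 80.1 Fr 2.22 Fccw -5.17 z 0.1278 w 0.0254
[-1.   6.3]
[-2.  12.6]
[-3.6 18.8]
[-5.7 24.8]
[-8.2 30.7]
[-11.2  36.3]
[-14.6  41.7]
[-18.4  46.8]
[-22.7  51.5]
[-27.3  56. ]
[-32.2  60. ]
[-37.4  63.6]
```

```bash
python3 -m crank '[{"dp":[-0.7,6,0],"dr":[0,0,0]},{"dp":[-2,12.6,0],"dr":[0,0,0]},{"dp":[-3.6,18.8,0],"dr":[0,0,0]},{"dp":[-5.7,24.8,0],"dr":[0,0,0]},{"dp":[-8.2,30.7,0],"dr":[0,0,0]},{"dp":[-11.2,36.3,0],"dr":[0,0,0]},{"dp":[-14.6,41.7,0],"dr":[0,0,0]},{"dp":[-18.4,46.8,0],"dr":[0,0,0]},{"dp":[-22.7,51.5,0],"dr":[0,0,0]},{"dp":[-27.3,56,0],"dr":[0,0,0]},{"dp":[-32.2,60,0],"dr":[0,0,0]},{"dp":[-37.4,63.6,0],"dr":[0,0,0]}]'; python3 -m crank '[{"dp":[0,0,0],"dr":[0,0,0]}]' >/dev/null; python3 arc.py 12 .08
```

```text
t: 10.05
eef_pos: [0.5961, 0.0017, 0.1279]
eef_rot: [0.643, 0.766, 0.002, 0.002]
wrist_force: [8.3, 2.2, 1.7]
width: 0.0253
finger_force: 40.0
ang 0.713 r 80.6 Fr 9.61 Fccw -4.71 z 0.1279 w 0.0255
[-6.   2.3]
[-11.9   4.9]
[-17.9   7. ]
[-24.    8.6]
[-30.3   9.8]
[-36.7  10.4]
[-43.   10.5]
[-49.4  10.1]
[-55.7   9.2]
[-61.9   7.8]
[-68.   6.]
[-73.9   3.6]
```

```bash
sed -i 's/C=np.array.*/C=np.array([.5371,-.0517])/' h.py; sed -i 's/r=.0797/r=.0799/' arc.py; python3 arc.py 12 .08
```

```text
ang 0.720 r 79.6 Fr 9.58 Fccw -4.77 z 0.1279 w 0.0255
[-5.4  3.4]
[-11.2   6. ]
[-17.2   8.2]
[-23.4   9.9]
[-29.7  11. ]
[-36.   11.7]
[-42.4  11.9]
[-48.8  11.5]
[-55.2  10.7]
[-61.4   9.3]
[-67.5   7.4]
[-73.5   5.1]
```

```bash
python3 -m crank '[{"dp":[-4.5,2.8,0],"dr":[0,0,0]},{"dp":[-11.2,6,0],"dr":[0,0,0]},{"dp":[-17.2,8.2,0],"dr":[0,0,0]},{"dp":[-23.4,9.9,0],"dr":[0,0,0]},{"dp":[-29.7,11,0],"dr":[0,0,0]},{"dp":[-36,11.7,0],"dr":[0,0,0]},{"dp":[-42.4,11.9,0],"dr":[0,0,0]},{"dp":[-48.8,11.5,0],"dr":[0,0,0]},{"dp":[-55.2,10.7,0],"dr":[0,0,0]},{"dp":[-61.4,9.3,0],"dr":[0,0,0]},{"dp":[-67.5,7.4,0],"dr":[0,0,0]},{"dp":[-73.5,5.1,0],"dr":[0,0,0]}]'; python3 -m crank '[{"dp":[0,0,0],"dr":[0,0,0]}]' >/dev/null; python3 arc.py 24 .04
```

```text
t: 11.13
eef_pos: [0.6134, -0.074, 0.1279]
eef_rot: [0.643, 0.766, -0.001, 0.004]
wrist_force: [7.1, -6.6, 1.3]
width: 0.0253
finger_force: 40.0
ang -0.301 r 79.5 Fr 9.03 Fccw -4.82 z 0.1280 w 0.0253
[-3.  -1.2]
[-5.7 -2.8]
[-8.4 -4.5]
[-11.   -6.4]
[-13.6  -8.3]
[-16.  -10.3]
[-18.4 -12.5]
[-20.7 -14.7]
[-22.9 -17. ]
[-25.  -19.5]
[-27. -22.]
[-28.9 -24.5]
[-30.7 -27.2]
[-32.4 -29.9]
[-33.9 -32.7]
[-35.4 -35.5]
[-36.8 -38.4]
[-38.  -41.3]
[-39.1 -44.3]
[-40.1 -47.4]
[-41.  -50.4]
[-41.7 -53.6]
[-42.4 -56.7]
[-42.9 -59.8]
```

```bash
cat > chk.py <<'E'
from h import *
import sys
s,a=st();p=np.array(s['eef_pos'])[:2]-C;f=np.array(s['wrist_force'])
sys.exit(int(f[:2]@[-np.sin(a),np.cos(a)]>-2.6))
E
python3 -m crank '[{"dp":[-3.2,-0.9,0],"dr":[0,0,0]},{"dp":[-6.1,-2.2,0],"dr":[0,0,0]},{"dp":[-8.9,-3.8,0],"dr":[0,0,0]},{"dp":[-11.5,-5.5,0],"dr":[0,0,0]},{"dp":[-14.1,-7.4,0],"dr":[0,0,0]},{"dp":[-16.5,-9.4,0],"dr":[0,0,0]}]' >/dev/null && python3 chk.py &&
python3 -m crank '[{"dp":[-2.4,-2.2,0],"dr":[0,0,0]},{"dp":[-4.7,-4.4,0],"dr":[0,0,0]}]' >/dev/null && python3 chk.py &&
python3 -m crank '[{"dp":[-2.2,-2.3,0],"dr":[0,0,0]},{"dp":[-4.3,-4.8,0],"dr":[0,0,0]}]' >/dev/null && python3 chk.py &&
python3 -m crank '[{"dp":[-2,-2.5,0],"dr":[0,0,0]},{"dp":[-3.9,-5,0],"dr":[0,0,0]}]' >/dev/null && python3 chk.py &&
python3 -m crank '[{"dp":[-1.8,-2.7,0],"dr":[0,0,0]},{"dp":[-3.5,-5.4,0],"dr":[0,0,0]}]' >/dev/null && python3 chk.py &&
python3 -m crank '[{"dp":[-1.5,-2.8,0],"dr":[0,0,0]},{"dp":[-3,-5.6,0],"dr":[0,0,0]}]' >/dev/null && python3 chk.py; python3 arc.py 16 .04
```

```text
ang -0.535 r 79.6 Fr 7.97 Fccw -4.51 z 0.1279 w 0.0249
ang -0.619 r 79.6 Fr 7.80 Fccw -4.43 z 0.1279 w 0.0254
ang -0.703 r 79.6 Fr 7.84 Fccw -3.28 z 0.1280 w 0.0255
ang -0.787 r 79.6 Fr 8.13 Fccw -4.02 z 0.1279 w 0.0250
ang -0.871 r 79.6 Fr 8.54 Fccw -4.69 z 0.1279 w 0.0253
ang -0.955 r 79.6 Fr 8.70 Fccw -3.55 z 0.1279 w 0.0254
ang -0.955 r 79.6 Fr 8.70 Fccw -3.55 z 0.1279 w 0.0254
[-1.6 -2.8]
[-2.8 -5.7]
[-3.9 -8.7]
[ -4.8 -11.8]
[ -5.6 -14.9]
[ -6.4 -18. ]
[ -6.9 -21.1]
[ -7.4 -24.3]
[ -7.7 -27.5]
[ -7.9 -30.7]
[ -8.  -33.9]
[ -7.9 -37.1]
[ -7.7 -40.3]
[ -7.4 -43.4]
[ -7.  -46.6]
[ -6.4 -49.7]
```

```bash

python3 -m crank '[{"dp":[-1.4,-2.9,0],"dr":[0,0,0]},{"dp":[-2.6,-5.8,0],"dr":[0,0,0]}]' >/dev/null && python3 chk.py &&
python3 -m crank '[{"dp":[-1,-3,0],"dr":[0,0,0]},{"dp":[-2,-6.1,0],"dr":[0,0,0]}]' >/dev/null && python3 chk.py &&
python3 -m crank '[{"dp":[-0.8,-3.1,0],"dr":[0,0,0]},{"dp":[-1.6,-6.2,0],"dr":[0,0,0]}]' >/dev/null && python3 chk.py &&
python3 -m crank '[{"dp":[-0.5,-3.1,0],"dr":[0,0,0]},{"dp":[-1,-6.3,0],"dr":[0,0,0]}]' >/dev/null && python3 chk.py &&
python3 -m crank '[{"dp":[-0.3,-3.2,0],"dr":[0,0,0]},{"dp":[-0.5,-6.4,0],"dr":[0,0,0]}]' >/dev/null && python3 chk.py &&
python3 -m crank '[{"dp":[0,-3.2,0],"dr":[0,0,0]},{"dp":[0,-6.4,0],"dr":[0,0,0]}]' >/dev/null && python3 chk.py &&
python3 -m crank '[{"dp":[0.3,-3.2,0],"dr":[0,0,0]},{"dp":[0.5,-6.3,0],"dr":[0,0,0]}]' >/dev/null && python3 chk.py; python3 arc.py 14 .04
```

```text
ang -1.029 r 79.6 Fr 8.82 Fccw -0.61 z 0.1279 w 0.0255
ang -1.029 r 79.6 Fr 8.82 Fccw -0.61 z 0.1279 w 0.0255
[-1.4 -2.9]
[-2.3 -5.9]
[-3.2 -9. ]
[ -3.9 -12.1]
[ -4.5 -15.3]
[ -5.  -18.4]
[ -5.3 -21.6]
[ -5.5 -24.8]
[ -5.6 -28. ]
[ -5.6 -31.2]
[ -5.4 -34.4]
[ -5.1 -37.6]
[ -4.7 -40.7]
[ -4.2 -43.9]
```

Force has dropped, so this looks like contact. I'll hold and average the force.

```bash
for i in 1 2 3 4 5; do python3 -m crank '[{"dp":[0,0,0],"dr":[0,0,0]}]' >/dev/null; python3 chk.py; done; python3 - <<'E'
from h import *
T=get_calibration('top');a,d=camera('top');D=d[200:265,180:243];print('platform/bowl depth min',np.median(D[D>0]),D[D>0].min(),'before',(lambda e:(np.median(e[e>0]),e[e>0].min()))(np.load('top_d.npy')[200:265,180:243]))
E
```

```text
ang -1.031 r 79.6 Fr 8.82 Fccw -1.39 z 0.1279 w 0.0249
ang -1.028 r 79.5 Fr 8.97 Fccw -2.14 z 0.1279 w 0.0251
ang -1.027 r 79.6 Fr 8.87 Fccw -2.09 z 0.1279 w 0.0252
ang -1.026 r 79.6 Fr 9.99 Fccw -1.66 z 0.1279 w 0.0249
ang -1.026 r 79.6 Fr 9.30 Fccw -2.20 z 0.1279 w 0.0253
platform/bowl depth min 1.2987432 1.2440448 before (np.float32(1.2079701), np.float32(1.1563907))
```

```bash
python3 -m crank '[{"dp":[-0.4,-0.9,0],"dr":[0,0,0]},{"dp":[-0.8,-1.8,0],"dr":[0,0,0]},{"dp":[-0.8,-1.8,0],"dr":[0,0,0]},{"dp":[-0.8,-1.8,0],"dr":[0,0,0]}]' >/dev/null; for i in 1 2 3; do python3 chk.py;  python3 -m crank '[{"dp":[0,0,0],"dr":[0,0,0]}]' >/dev/null; done
```

```text
ang -1.045 r 79.6 Fr 9.34 Fccw -0.41 z 0.1279 w 0.0252
ang -1.045 r 79.6 Fr 9.29 Fccw 0.52 z 0.1279 w 0.0253
ang -1.044 r 79.6 Fr 8.78 Fccw -0.50 z 0.1279 w 0.0250
```

The pull has vanished and the platform is resting on the tub. I'll let go and lift away.

```bash
python3 -m crank '[{"dp":[0,0,0],"dr":[0,0,0]},{"dp":[0,0,0],"dr":[0,0,0]},{"dp":[0,0,0],"dr":[0,0,0]},{"dp":[0,0,0],"dr":[0,0,0]},{"dp":[0,0,0],"dr":[0,0,0]},{"dp":[0,0,-20],"dr":[0,0,0]},{"dp":[0,0,-60],"dr":[0,0,0]},{"dp":[0,0,-100],"dr":[0,0,0]},{"dp":[0,0,-120],"dr":[0,0,0]},{"dp":[0,0,-120],"dr":[0,0,0]}]' 85 40; python3 - <<'E'
from h import *
st();a,_=camera('scene');save('fin',cv2.resize(a[60:360,180:480],(600,600)))
E
```

```text
t: 14.6
eef_pos: [0.5794, -0.1173, 0.2544]
eef_rot: [0.642, 0.766, 0.002, 0.005]
wrist_force: [0.6, 0.2, 1.0]
width: 0.0628
finger_force: 0.0
ang -0.998 r 78.0 Fr 0.13 Fccw 0.59 z 0.2544 w 0.0628
```

View pics/fin.png

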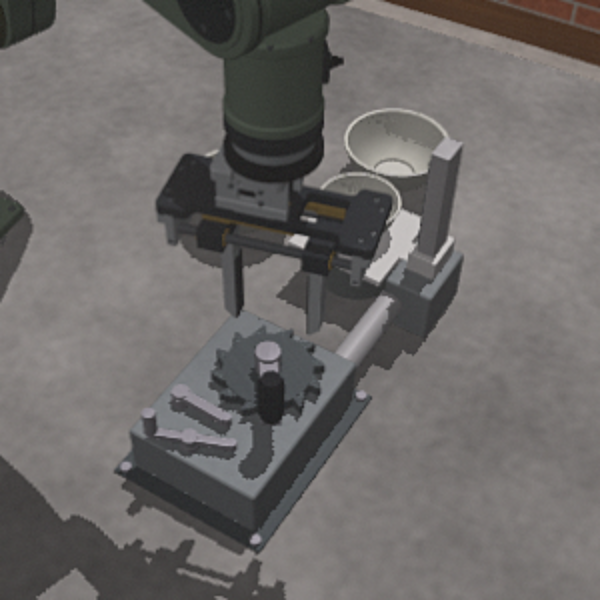

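The gripper is clear. The knob is at (270,395), the pawl is out at (200,405), the keeper is open at (190,435), and the bowl stands level on the lowered platform at (360,200).

```bash
python3 -m crank '[{"dp":[0,0,0],"dr":[0,0,0]},{"dp":[0,0,0],"dr":[0,0,0]},{"dp":[0,0,0],"dr":[0,0,0]},{"dp":[0,0,0],"dr":[0,0,0]}]' >/dev/null; python3 -c "
from station import *
print(hand_in())"
```

```text
the job is handed in; nothing more can be done
None
```

The platform is resting on the tub with the bowl upright on it, the keeper open, the pawl out and the crank released; I handed the job in at about 15 s, but the station gave no verdict.

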